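Return a sample bottle to the middle of a spring-held row

TASK

Put the sample bottle that stands outside the rack back into the middle of the row, two bottles on each side of it: first, while it is still outside, nudge the two inner bottles apart so that each pair is closed up against its end of the rack, then slide the bottle in from the front through the opening in the front guard and press it home until you feel it bear on the back rail with a light push of about 5 N, never over 15 N. Then let go, so that all five bottles stand upright in one row held tight by the spring plate. Never press a bottle against the rack or against another bottle with more than 25 N, and leave the timer, the beaker and the stack of weighing boats where they are.

Things in the scene. Friction and masses are not known exactly. Their poses are not given: they have to be found in the camera images.
- rack: low slippery aluminium rack for a row of five bottles, fixed (place and yaw vary). Origin: its underside at the middle place of the full row; x points to the back rail, away from the robot, y along the row to the left. Floor plate: top at z = 3 mm, front edge at x = -31 mm. Five bottles need 224 to 232 mm, more than the 221.5 mm between the right cheek and the resting sprung plate
- rail_mid (a point): middle of the back rail's front face, at its top edge: x = +25 mm in the rack's frame, 60 mm above the worktop; two 6 mm thick bars that run the whole length. A bottle is home when its body touches the rail: its centre is then at x = +2 mm, the middle bottle's at y = -2 to +2 mm
- gate (a point): middle of the 60 mm wide opening in the front guard, on the floor plate (x = -25.5, y = 0, z = 3 mm in the rack's frame). Left and right of it the guard keeps the other bottles in: a lip up to z = 12 mm and a bar from z = 46 to 56 mm, both from x = -27.5 to -23.5 mm, with a post at each side of the opening
- cheek_face (a point): centre of the inner face of the rigid right end cheek, 45 mm above the worktop, at y = -114.5 mm in the rack's frame; the cheek is 72 mm high
- presser (a joint): travel of the sprung end plate towards +y of the rack, m: 0 at rest, 0.014 at its end stop, about 0.005 when five bottles are in the row. Its spring pushes towards the bottles with 1 N at rest plus 0.3 N per mm of travel, so the left pair gives way when leaned on, the right pair does not
- presser_face (a point): centre of the sprung plate's inner face, 45 mm above the worktop, at y = +107 mm in the rack's frame at rest; the plate is 69 mm high, the fixed bracket behind it ends at y = +150 mm, 72 mm high
- row_l2: outer left bottle (nearest the sprung plate) of the row: white bottle like bottle_new, loose on the rack floor (its underside at z = 3 mm). Origin: centre of its underside, z up
- row_l1: inner left bottle of the row: white bottle like bottle_new, loose on the rack floor (its underside at z = 3 mm). Origin: centre of its underside, z up
- row_r1: inner right bottle of the row: white bottle like bottle_new, loose on the rack floor (its underside at z = 3 mm). Origin: centre of its underside, z up
- row_r2: outer right bottle (nearest the rigid cheek) of the row: white bottle like bottle_new, loose on the rack floor (its underside at z = 3 mm). Origin: centre of its underside, z up
- bottle_new: the bottle to put in, on the worktop in front of the rack: white, 99 mm high, fixed screw cap. Body 45 to 46.5 mm across (not quite round) up to z = 66 mm, sloping shoulder up to the cap, cap 33.6 mm in diameter from z = 84 to 99 mm. About 0.12 kg. Origin: centre of its underside, z up. All five are alike; grip the cap from above, in the row with one finger in front, one behind
- timer: bystander: white bench timer 44 x 66 x 52 mm. Origin: centre of its underside
- beaker: bystander: small glass beaker, 45 mm in diameter, 56 mm high. Origin: centre of its underside
- boats: bystander: stack of white weighing boats 75 x 76 x 28 mm behind the rack. Origin: centre of its underside
There are look-alikes about, which are no part of the job. Leave any pink look-alike of the row_l2 alone. Leave any blue look-alike of the row_l1 alone.

How it is judged:
By the outcome, as a careful person would: the job done as asked, in the order asked, and still so for the second after the job is handed in, with the robot touching nothing.
It also fails if it takes over 66 s, if anything falls off the work surface, if the arm or the gripper's body presses on something with over 40 N, if the wrist force passes 120 N, or if a joint passes its speed limit or range.

ROBOT

A 7-joint arm with a two-finger parallel gripper is mounted at the origin on a cart in front of the work surface, level with it; the furniture and walls round the work are solid. World frame = base frame: x ahead of the robot, y to its left, z up, the work surface at z = 0. Lengths are in m, angles in rad, forces in N, time in s.
With the tool pointing down it reaches from about 0.425 to 0.925 m from the base axis. Payload 6.8 kg.
Tool frame: the origin (TCP) lies at the very end of the fingers, on their centre line; the grasp point (between the pads) lies 19 mm behind it; z points along the fingers, y is the line along which they close (so a half turn about z gives the same grasp; the last joint's range is limited). The gripper opens to 85 mm and grips with 20 to 120 N. Pads are 22 mm wide; open, the fingers measure 114 mm over their backs; the gripper's body (76 mm by 85 mm) begins 54 mm behind the grasp point. The pads swing forward as they close: fully open they stand 13 mm farther back than shut.
Start: joints at [-1.411, 0.477, 0.022, 1.555, -0.011, 1.109, -0.083], TCP at [0.179, 0.651, 0.231] pointing down, gripper open.
Joint ranges: [-2.96, 2.96], [-0.34, 2.1], [-1.41, 1.46], [0.24, 2.44], [-1.37, 4.51], [0.17, 1.92], [-2.96, 2.96]. Speed limits (rad/s): [2.39, 2.39, 3.14, 3.14, 3.14, 3.14, 3.14].

INTERFACE

Orientations are given as a unit quaternion [w, x, y, z].
In Python, from station import bot gives the robot as it stands. The module is installed in compiled form; this text tells all that it offers.
- The arm moves only by the shell command python3 -m jog 'ROWS' [OPENING] [FORCE]. ROWS is JSON, a list of rows, each a list of 4 numbers: the shift along the tool's x, y, z in cm, then the turn about the tool's z in rad. In form: [[x, y, z, spin], ...]. A call has 1 to 20 rows; each row is the pose to reach, as a shift and turn from the pose commanded when the call began, along the tool's axes at that moment; what a row does not reach only later rows make up. A row lasts 1/12 s, in which the tool goes at most 41.7 mm and 7.16 degrees, less where a joint would pass 70% of its speed; a pose out of reach is approached as far as the arm can. A call with a gripper value outside its range is refused whole. OPENING is the closure, from -1 (fully open) to 1 (shut), set as the call begins (- or left out, the last holds). The fingers move at their own pace and stop on an object; FORCE is the grip in N (left out, the last holds). Time passes only in rows, so rows that repeat a pose let the fingers close. It gives the time, the measured TCP pose, the force, the opening and the grip force at its end, in the units of the state.
- bot.get_obs(): the state, without advancing time (a new reading comes with each control period).
- bot.read_camera(name): name is "scene" or "top"; returns a dict with "pixels" (384x512x3 uint8, red, green, blue), "depth" (384x512 float32, m along the optical axis (not along the pixel's ray), 0 where there is no reading), "fovy" (degrees; the focal length in pixels is half the picture's height over the tangent of half this angle, whatever the lens; pixels are square), "cx", "cy" (the principal point, pixels), "pose" (4x4, takes a point from camera to world coordinates). Camera axes: x right, y down, z forward; pixel columns grow to the right and rows downward; lengths in m; the calibration is good to about 2 mm. A picture is of the moment at which its call begins.
- bot.hand_in(): hands the job in; it is judged then, once.
The state is a dict: "t": time; "q": joint angles; "joint_vel": joint speeds; "joint_torque": joint torques, N m; "eef_pos": TCP position; "tool_rot": TCP orientation; "contact_force": force on the tool from outside, world axes, zero at the start; "torque": the same for the moment, N m; "gripper_width": opening from 0.0 (shut) to 1.0 (fully open); "grasp_force": force on a finger pad.
Only numpy, scipy, OpenCV 4.12 (cv2) and the standard library are available. Lean on these libraries where they do the work, as an engineer would, in place of code of your own. Each camera call takes 0.05 s, during which the arm holds its last target. There are 200 camera calls.

## Working session

There is one attempt and no reset: what is moved stays moved. The work goes in short steps, Python scripts to look and compute and a shell command to move; the robot and the scene stay as the last step left them, time stands still between calls to the robot, and variables do not carry over. Pictures are saved under pics/ and viewed, at most 10 in all, crops included, and the job is handed in when it is done.

```bash
mkdir -p pics; cat > h.py <<'E'
import numpy as np, cv2
from station import bot
def cam(n):
    c=bot.read_camera(n); d=c['depth']; f=d.shape[0]/2/np.tan(np.radians(c['fovy'])/2)
    v,u=np.mgrid[:d.shape[0],:d.shape[1]]
    P=np.stack([(u-c['cx'])/f*d,(v-c['cy'])/f*d,d],-1)@c['pose'][:3,:3].T+c['pose'][:3,3]
    P[d==0]=np.nan
    return c,P
def save(n,img): cv2.imwrite('pics/'+n+'.png',np.ascontiguousarray(img[...,::-1]))
E
python3 - <<'E'
from h import *
for n in('scene','top'):
    c,P=cam(n); save(n+'0',c['pixels']); np.savez(n+'0.npz',P=P,im=c['pixels']); print(n,c['fovy'],c['cx'],c['cy'],c['pose'].round(3).tolist())
o=bot.get_obs(); print(o)
E
```

```text
scene 49.70138188703105 252.53637501044548 192.81145391280336 [[0.892, -0.286, 0.349, 0.166], [-0.451, -0.532, 0.717, -0.808], [-0.019, -0.797, -0.604, 0.801], [0.0, 0.0, 0.0, 1.0]]
top 47.39848469702349 258.2004561437247 198.74900545248474 [[-0.01, -0.981, 0.195, 0.359], [-1.0, 0.007, -0.014, 0.064], [0.012, -0.195, -0.981, 1.308], [0.0, 0.0, 0.0, 1.0]]
{'t': 0.1, 'q': array([-1.41108842,  0.47776817,  0.02234314,  1.55637435, -0.01149936,
        1.10928677, -0.08308747]), 'joint_vel': array([ 0.00019645, -0.00057992, -0.00019029, -0.00426989, -0.00068468,
       -0.00127566, -0.00127866]), 'joint_torque': array([ 4.18779222e-03, -5.97757530e+01,  1.61348261e+00, -2.81954545e+01,
        1.27941824e-02,  5.09918842e-03, -7.70285851e-06]), 'eef_pos': array([0.17848522, 0.65040911, 0.23037973]), 'tool_rot': array([-5.07858663e-05,  1.33488160e-01,  9.91050040e-01, -8.52705303e-04]), 'contact_force': array([ 0.92908912, -0.17944578,  0.36923505]), 'torque': array([ 0.00112139, -0.03336629,  0.01523629]), 'grasp_force': 0.0, 'gripper_width': 0.998301702160393}
```

View pics/scene0.png

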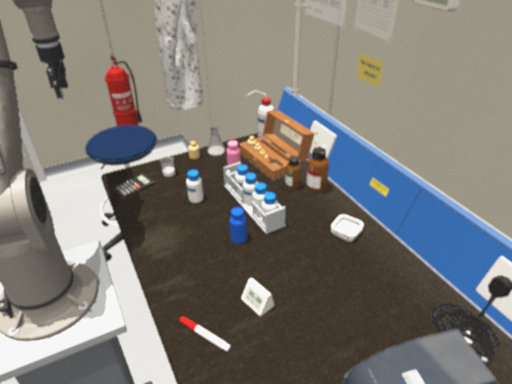

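View pics/top0.png

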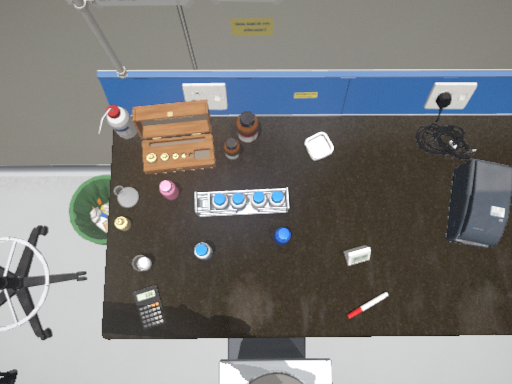

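The top view shows the rack at about u 195–290, v 190–215 with four blue-capped bottles at u ≈ 220, 238, 259 and 278. The new bottle is at (203,250), the blue look-alike at (283,235) and the pink one at (169,190). The scene view agrees. Next I measure the positions.

```bash
cat >> h.py <<'E'
def caps(P,im):
    hsv=cv2.cvtColor(im,cv2.COLOR_RGB2HSV)
    m=((hsv[...,0]>95)&(hsv[...,0]<112)&(hsv[...,1]>130)&(hsv[...,2]>90)&(P[...,2]>.06)&(P[...,2]<.13)&(P[...,0]<.8)).astype(np.uint8)
    n,l,s,_=cv2.connectedComponentsWithStats(m)
    out=[]
    for i in range(1,n):
        q=P[l==i]; zt=np.percentile(q[:,2],90); t=q[q[:,2]>zt-.004]
        if len(q)<12: continue
        (x,y),r=cv2.minEnclosingCircle(np.float32(t[:,:2]*1000)); out.append((len(q),(s[i,:4]).tolist(),t.mean(0).round(4).tolist(),round(x),round(y),round(r,1),round(zt,4)))
    return out
E
python3 - <<'E'
from h import *
for n in('top0','scene0'):
    d=np.load(n+'.npz'); P,im=d['P'],d['im']; print(n)
    for o in caps(P,im): print(o)
d=np.load('top0.npz');P,im=d['P'],d['im']
a=im[150:310,130:310]; save('crop',cv2.resize(a,None,fx=4.4,fy=3.75*1.0,interpolation=cv2.INTER_CUBIC))
d=np.load('scene0.npz');P,im=d['P'],d['im']
save('crop2',cv2.resize(im[130:260,160:320],None,fx=4.6,fy=4.6,interpolation=cv2.INTER_CUBIC))
E
```

```text
top0
(97, [272, 191, 11, 12], [0.607, -0.0061, 0.1037], 607, -6, 15.7, np.float64(0.1051))
(96, [233, 193, 10, 11], [0.6023, 0.1044, 0.1035], 602, 104, 15.6, np.float64(0.1049))
(100, [253, 192, 11, 12], [0.6048, 0.0456, 0.1041], 605, 47, 15.6, np.float64(0.1057))
(96, [214, 194, 11, 11], [0.5995, 0.1564, 0.1045], 600, 157, 14.7, np.float64(0.1064))
(197, [275, 227, 16, 16], [0.502, -0.0228, 0.1], 501, -23, 15.7, np.float64(0.1013))
(102, [196, 244, 11, 12], [0.4582, 0.2051, 0.101], 458, 205, 15.1, np.float64(0.1026))
scene0
(184, [237, 164, 19, 19], [0.6011, 0.126, 0.1019], 603, 127, 42.3, np.float64(0.1032))
(97, [187, 170, 12, 10], [0.4582, 0.2009, 0.0988], 458, 201, 17.0, np.float64(0.1001))
(207, [255, 183, 21, 21], [0.6054, 0.0128, 0.1021], 605, 14, 41.5, np.float64(0.1034))
(264, [230, 207, 16, 21], [0.4996, -0.0264, 0.0983], 500, -24, 17.1, np.float64(0.0989))
```

View pics/crop.png

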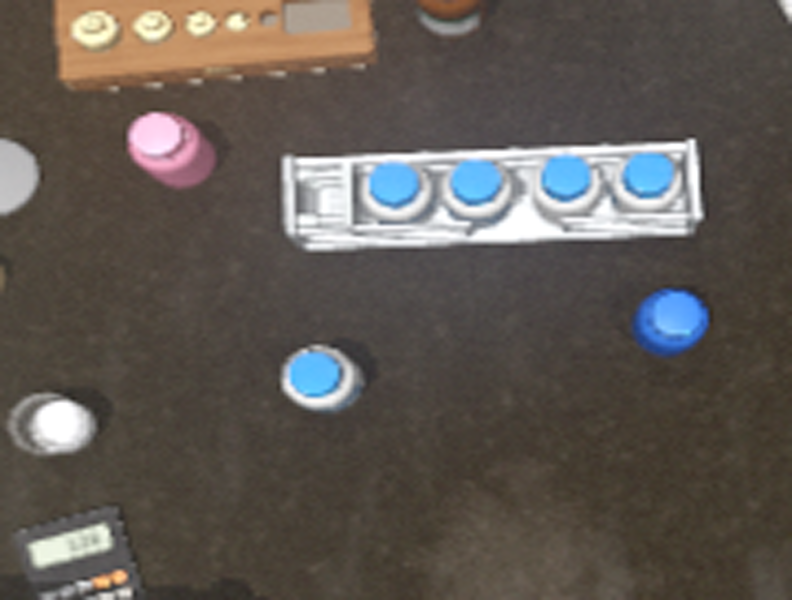

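View pics/crop2.png

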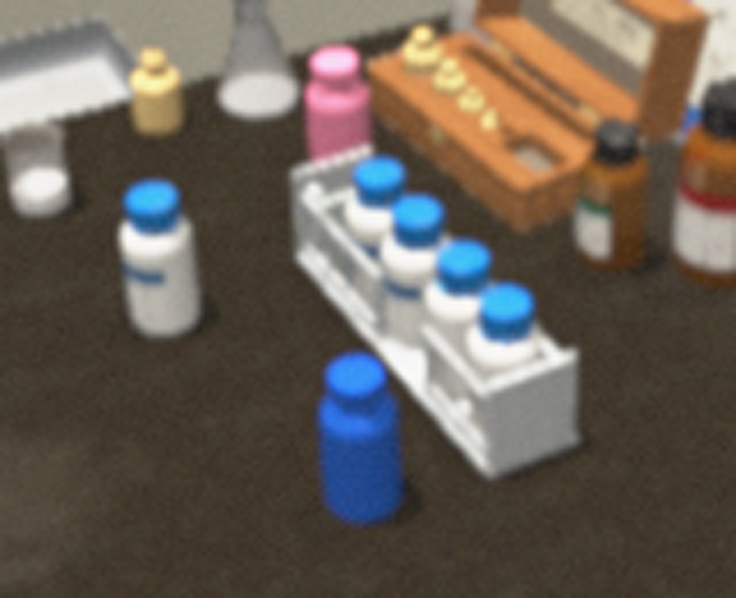

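```bash
python3 - <<'E'
from h import *
for n in('top0','scene0'):
    d=np.load(n+'.npz');P,im=d['P'],d['im']
    x,y,z=np.moveaxis(P,-1,0)
    reg=(x>.54)&(x<.66)&(y>-.07)&(y<.25)&(z>.008)
    hsv=cv2.cvtColor(im,cv2.COLOR_RGB2HSV)
    reg&=~((hsv[...,1]>70))
    # provisional frame: yaw from caps line
    a=np.arctan2(.607-.5995,-(-.0061-.1564)); 
    ex=np.array([np.cos(a),np.sin(a)]) ; ey=np.array([-np.sin(a),np.cos(a)])
    o=np.array([.603,.0755])
    q=(P[...,:2]-o)
    X=q@ex*1000;Y=q@ey*1000;Z=z*1000
    print(n,'yaw',np.degrees(a))
    rail=reg&(Z>50)&(Z<66)&(X>17)&(X<40)&(abs(Y)<105)
    for k in range(-100,101,25):
        s=rail&(abs(Y-k)<12)
        if s.sum()>3: print('rail',k,s.sum(),np.percentile(X[s],[5,50,95]).round(1),np.median(Z[s]).round(1))
    fr=reg&(Z>48)&(Z<66)&(X<-18)&(X>-40)
    for k in range(-100,101,20):
        s=fr&(abs(Y-k)<10)
        if s.sum()>2: print('bar',k,s.sum(),np.percentile(X[s],[5,50,95]).round(1),np.median(Z[s]).round(1))
    e=reg&(Z>64)&(Z<80)&((Y<-95)|(Y>95))
    for lo,hi in((-140,-95),(95,170)):
        s=e&(Y>lo)&(Y<hi); 
        if s.sum(): print('end',s.sum(),np.histogram(Y[s],bins=np.arange(lo,hi,3)),np.percentile(X[s],[2,50,98]).round(1),np.median(Z[s]).round(1))
    fl=(x>.54)&(Z<8)&(Z>1)&(X<-20)&(hsv[...,2]>130)&(hsv[...,1]<70)&(abs(Y)<110)&(X>-45)
    print('floorfront',np.percentile(X[fl],[1,5,50]).round(1))
    np.set_printoptions(linewidth=150)
E
```

```text
top0 yaw 2.642545294064707
rail -100 15 [26.  28.3 32.1] 58.8
rail -75 17 [26.4 29.  31.9] 59.7
rail -50 24 [25.8 28.1 33.7] 60.7
rail -25 20 [26.4 29.7 32.3] 60.4
rail 0 20 [26.5 29.2 33.5] 59.8
rail 25 21 [26.  28.5 31.7] 61.2
rail 50 20 [26.  29.3 32.5] 60.0
rail 75 19 [26.4 29.2 31.8] 60.3
rail 100 17 [26.2 28.9 32.2] 61.2
bar -100 9 [-26.2 -24.9 -21.7] 56.4
bar -80 21 [-26.4 -24.4 -19.6] 55.3
bar -60 14 [-26.5 -24.2 -22.3] 57.9
bar -40 11 [-25.5 -24.8 -19.5] 56.3
bar -20 5 [-25.7 -21.6 -18.7] 57.5
bar 20 5 [-20.6 -20.2 -19. ] 53.7
bar 40 16 [-26.  -23.8 -19.7] 55.6
bar 60 14 [-25.8 -24.2 -22.2] 57.8
bar 80 19 [-25.5 -20.8 -19.3] 57.3
bar 100 15 [-26.  -24.3 -21.1] 55.7
end 67 (array([ 0,  0,  0,  0,  0,  0,  0, 10, 21, 19,  0,  1,  6,  8]), array([-140, -137, -134, -131, -128, -125, -122, -119, -116, -113, -110,
       -107, -104, -101,  -98])) [-28.4  -0.   28.7] 72.4
end 102 (array([ 4,  6,  4,  1,  1, 18, 20,  1,  1,  1,  0,  0,  0,  0,  0,  1,  1,
        7, 22, 14,  0,  0,  0,  0]), array([ 95,  98, 101, 104, 107, 110, 113, 116, 119, 122, 125, 128, 131,
       134, 137, 140
[... 290 characters left out ...]
-26.9 -22.8 -18.5] 55.7
bar 20 13 [-22.6 -19.9 -18.3] 57.9
bar 40 19 [-28.1 -24.6 -20.4] 54.7
bar 60 14 [-27.7 -25.4 -18.3] 55.7
bar 80 21 [-27.1 -22.  -19.9] 55.1
bar 100 15 [-27.6 -25.9 -19.3] 55.1
end 135 (array([ 0,  0,  0,  0,  0,  0, 20, 34, 16,  1,  2, 16, 23, 15]), array([-140, -137, -134, -131, -128, -125, -122, -119, -116, -113, -110, -107, -104, -101,  -98])) [-29.1  -3.4  26.8] 70.9
end 59 (array([ 1,  0,  0,  1,  4,  2,  5,  0,  0,  0,  0,  1,  0,  0,  0,  0,  8, 22, 14,  1,  0,  0,  0,  0]), array([ 95,  98, 101, 104, 107, 110, 113, 116, 119, 122, 125, 128, 131, 134, 137, 140, 143, 146, 149, 152, 155, 158, 161, 164, 167])) [-29.2  -8.1  30.2] 68.5
floorfront [-34.3 -33.5 -28.1]
```

```bash
cat >> h.py <<'E'
from scipy.spatial.transform import Rotation as R
A=np.radians(2.64); EX=np.array([np.cos(A),np.sin(A),0]); EY=np.array([-np.sin(A),np.cos(A),0]); O=np.array([.603,.0775,0])
def rk(p): d=np.array(p)-O; return (np.array([d@EX,d@EY,d[2]])*1000).round(1)
def wd(x,y,z): return O+(x*EX+y*EY+np.array([0,0,z]))/1000
def go(x,y,z):  # rack mm target -> jog row
    o=bot.get_obs(); w=o['tool_rot']; M=R.from_quat([w[1],w[2],w[3],w[0]]).as_matrix()
    d=M.T@(wd(x,y,z)-o['eef_pos'])*100; ang=np.arctan2(M[1,1],M[0,1])-A
    return d.round(2).tolist(), round(ang,3)
E
cat > st.py <<'E'
import sys
from h import *
o=bot.get_obs(); print('t',round(o['t'],2),'rack',rk(o['eef_pos']),'F',o['contact_force'].round(1),'T',o['torque'].round(2),'g',round(o['gripper_width'],3),round(o['grasp_force'],1))
if len(sys.argv)>3: print('go',go(*map(float,sys.argv[1:4])))
E
python3 -c "
from h import *
for n,p in dict(L2=(.5995,.1544,0),L1=(.6023,.1024,0),R1=(.6048,.0436,0),R2=(.607,-.0081,0),new=(.4582,.203,0)).items(): print(n,rk(p))"
python3 st.py 0 25 150
```

```text
L2 [ 0. 77.  0.]
L1 [ 0.4 24.9  0. ]
R1 [  0.2 -33.9   0. ]
R2 [  0.1 -85.7   0. ]
new [-138.9  132.     0. ]
t 0.1 rack [-397.7  591.9  230.4] F [ 0.9 -0.2  0.4] T [ 0.   -0.03  0.02] g 0.998 0.0
go ([-55.32, -41.63, 8.12], np.float64(1.257))
```

```bash
python3 -m jog '[[-2,-1.5,0,0.06],[-5,-3.8,0,0.12],[-8,-6,0,0.19],[-11,-8.3,0,0.25],[-14,-10.5,0,0.32],[-17,-12.8,0,0.39],[-20,-15,0,0.45],[-23,-17.3,0,0.52],[-26,-19.6,0,0.59],[-29,-21.8,0,0.66],[-32,-24,0,0.73],[-35,-26.3,0,0.8],[-38,-28.6,0,0.86],[-41,-30.9,0,0.93],[-44,-33.1,0,1.0],[-47,-35.4,0,1.07],[-50,-37.6,0,1.14],[-52.5,-39.5,1,1.2],[-54.5,-41,3,1.24],[-55.3,-41.6,5,1.257]]' -0.4 20; python3 st.py 0.3 25 130
```

```text
t: 1.77
eef_pos: [0.6042, 0.0989, 0.1813]
tool_rot: [0.002, 0.693, 0.721, 0.0]
contact_force: [0.2, 0.2, -0.2]
gripper_width: 0.696
grasp_force: 0.0
t 1.77 rack [  2.2  21.3 181.3] F [ 0.2  0.2 -0.2] T [-0.04  0.01 -0.  ] g 0.696 0.0
go ([0.37, -0.21, 5.13], np.float64(-0.007))
```

```bash
python3 -m jog '[[0.2,-0.1,1,0],[0.37,-0.15,3,0],[0.37,-0.15,5,0],[0.37,-0.15,5.1,0],[0.37,-0.15,5.1,0]]'; python3 st.py 0.3 25 85; python3 - <<'E'
from h import *
c,P=cam('scene'); save('s1',cv2.resize(c['pixels'][100:260,170:330],None,fx=3.7,fy=3.7,interpolation=cv2.INTER_CUBIC))
E
```

```text
t: 2.18
eef_pos: [0.5988, 0.108, 0.1294]
tool_rot: [-0.001, 0.69, 0.724, -0.001]
contact_force: [-0.1, -0.1, 0.6]
gripper_width: 0.7
grasp_force: 0.0
t 2.18 rack [ -2.8  30.6 129.4] F [-0.1 -0.1  0.6] T [ 0.   -0.03  0.01] g 0.7 0.0
go ([-0.56, 0.32, 4.44], np.float64(0.002))
```

View pics/s1.png

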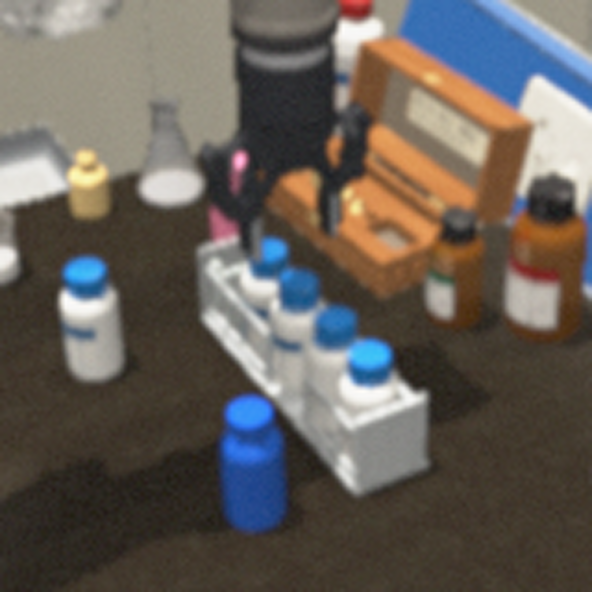

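The gripper straddles the row above the inner left bottle, fingers at about (250,230) and (330,210). I correct the offset, go down and grip.

```bash
python3 -m jog '[[-0.5,0.3,0,0],[-0.56,0.32,1.5,0],[-0.56,0.32,3,0],[-0.56,0.32,4.3,0],[-0.56,0.32,4.4,0],[-0.56,0.32,4.4,0]]' && python3 st.py 0.3 25 85; python3 -m jog '[[0,0,0,0],[0,0,0,0],[0,0,0,0],[0,0,0,0],[0,0,0,0],[0,0,0,0]]' 1 20;python3 st.py 0.3 38.5 85
```

```text
t: 2.73
eef_pos: [0.6035, 0.1015, 0.0863]
tool_rot: [-0.0, 0.691, 0.723, -0.0]
contact_force: [0.1, 1.1, 0.5]
gripper_width: 0.698
grasp_force: 0.0
t 2.73 rack [ 1.6 23.9 86.3] F [0.1 1.1 0.5] T [0.04 0.03 0.03] g 0.698 0.0
go ([0.11, -0.13, 0.13], np.float64(-0.0))
t: 3.23
eef_pos: [0.6043, 0.1018, 0.0873]
tool_rot: [0.0, 0.691, 0.723, 0.001]
contact_force: [-0.7, 0.3, 6.8]
gripper_width: 0.383
grasp_force: 20.2
t 3.23 rack [ 2.4 24.2 87.3] F [-0.7  0.3  6.8] T [-0.02  0.19  0.05] g 0.383 20.2
go ([1.43, -0.21, 0.23], np.float64(-0.0))
```

```bash
python3 -m jog '[[0.1,0,-0.1,0],[0.3,0,-0.1,0],[0.5,0,-0.1,0],[0.7,0,-0.1,0],[0.9,0,-0.1,0],[1.0,0,-0.1,0],[1.0,0,-0.1,0],[1.0,0,-0.1,0]]'; python3 st.py; python3 -m jog '[[0.1,0,0,0],[0.2,0,0,0],[0.3,0,0,0],[0.3,0,0,0],[0.3,0,0,0]]';python3 st.py;  python3 -m jog '[[0.1,0,0,0],[0.2,0,0,0],[0.2,0,0,0],[0.2,0,0,0]]';python3 st.py
```

```text
t: 3.9
eef_pos: [0.6033, 0.1116, 0.0874]
tool_rot: [0.0, 0.691, 0.723, 0.0]
contact_force: [0.7, -0.6, 3.4]
gripper_width: 0.381
grasp_force: 20.2
t 3.9 rack [ 1.9 34.1 87.4] F [ 0.7 -0.6  3.4] T [-0.19 -0.1  -0.02] g 0.381 20.2
t: 4.32
eef_pos: [0.6031, 0.1148, 0.0874]
tool_rot: [0.0, 0.691, 0.723, 0.0]
contact_force: [1.2, -1.2, 3.3]
gripper_width: 0.38
grasp_force: 20.3
t 4.32 rack [ 1.8 37.2 87.4] F [ 1.2 -1.2  3.3] T [-0.31 -0.17 -0.05] g 0.38 20.3
t: 4.65
eef_pos: [0.603, 0.1164, 0.0874]
tool_rot: [0.0, 0.691, 0.723, 0.0]
contact_force: [-0.4, -1.8, 4.5]
gripper_width: 0.387
grasp_force: 20.4
t 4.65 rack [ 1.8 38.9 87.4] F [-0.4 -1.8  4.5] T [-0.48 -0.05 -0.04] g 0.387 20.4
```

```bash
for i in 1 2 3; do python3 -m jog '[[0.1,0,0,0],[0.15,0,0,0],[0.15,0,0,0],[0.15,0,0,0],[0.15,0,0,0]]' >/dev/null;python3 st.py; done
```

```text
t 5.07 rack [ 1.8 40.1 87.4] F [ 0.8 -2.6  5.9] T [-0.71 -0.06  0.04] g 0.381 20.5
t 5.48 rack [ 1.9 41.5 87.5] F [ 1.  -3.6  5.3] T [-0.86 -0.01  0.04] g 0.382 20.6
t 5.9 rack [ 1.9 42.8 87.6] F [-0.7 -2.7  6.1] T [-0.87  0.    0.  ] g 0.383 20.7
```

```bash
python3 -m jog '[[0,0,0,0],[0,0,0,0],[0,0,0,0],[0,0,0,0],[0,0,-0.5,0],[0,0,-2,0],[0,0,-4,0],[-2,0,-4,0],[-4.5,0,-4,0],[-6.5,0,-4,0],[-7.5,0,-4,0],[-7.5,0,-4,0],[-7.5,0,-4,0],[-7.5,0,-4,0]]' -0.4 20; python3 st.py 1.5 -34 86
python3 - <<'E'
from h import *
c,P=cam('top'); save('t1',cv2.resize(c['pixels'][140:290,150:310],None,fx=4,fy=4,interpolation=cv2.INTER_CUBIC))
for o in caps(P,c['pixels']): print(o[:3],rk(o[2])-[1,2,0])
E
```

```text
t: 7.07
eef_pos: [0.6061, 0.0482, 0.1271]
tool_rot: [-0.001, 0.69, 0.724, 0.0]
contact_force: [0.3, 0.7, -0.6]
gripper_width: 0.704
grasp_force: 0.0
t 7.07 rack [  1.8 -29.4 127.1] F [ 0.3  0.7 -0.6] T [ 0.01 -0.01 -0.03] g 0.704 0.0
go ([-0.46, -0.02, 4.11], np.float64(0.002))
(96, [212, 194, 11, 11], [0.5999, 0.1611, 0.1043]) [ -0.2  81.7 104.3]
(17, [229, 195, 3, 8], [0.6003, 0.1248, 0.1055]) [ -1.5  45.4 105.5]
(126, [281, 228, 10, 15], [0.5024, -0.0247, 0.1005]) [-106.2  -99.5  100.5]
(102, [196, 244, 11, 12], [0.4585, 0.2055, 0.1011]) [-139.5  132.5  101.1]
```

View pics/t1.png

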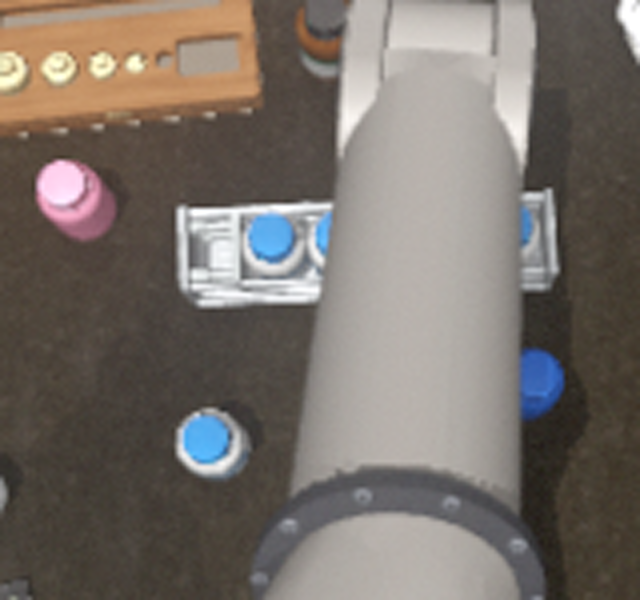

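The outer left cap (271,238) now sits close to the plate, and the arm hides the right pair. Now the inner right bottle.

```bash
python3 -m jog '[[-0.3,0,0,0],[-0.46,0,1.5,0],[-0.46,0,3,0],[-0.46,0,4,0],[-0.46,0,4,0],[-0.46,0,4,0]]' && python3 st.py; python3 -m jog '[[0,0,0,0],[0,0,0,0],[0,0,0,0],[0,0,0,0],[0,0,0,0],[0,0,0,0]]' 1 20 >/dev/null;python3 st.py; python3 -m jog '[[-0.2,0,-0.1,0],[-0.4,0,-0.1,0],[-0.6,0,-0.1,0],[-0.7,0,-0.1,0],[-0.7,0,-0.1,0],[-0.7,0,-0.1,0]]' >/dev/null; python3 st.py
```

```text
t: 7.62
eef_pos: [0.606, 0.042, 0.0869]
tool_rot: [-0.0, 0.69, 0.723, -0.001]
contact_force: [-0.2, 0.5, -0.1]
gripper_width: 0.7
grasp_force: 0.0
t 7.62 rack [  1.4 -35.6  86.9] F [-0.2  0.5 -0.1] T [ 0.03 -0.06  0.02] g 0.7 0.0
t 8.12 rack [  2.3 -36.   88.1] F [-1.   0.7  6.9] T [-0.    0.23  0.02] g 0.382 20.0
t 8.62 rack [  1.7 -43.1  88.3] F [-0.7  0.5  2.1] T [0.07 0.02 0.02] g 0.384 20.1
```

```bash
for i in 1 2 3; do python3 -m jog '[[-0.05,0,0,0],[-0.1,0,0,0],[-0.1,0,0,0],[-0.1,0,0,0]]' >/dev/null;python3 st.py; done
```

```text
t 8.95 rack [  1.7 -43.9  88.3] F [-1.   0.9  1.6] T [0.14 0.02 0.02] g 0.382 20.2
t 9.28 rack [  1.8 -45.   88.3] F [-0.1  1.3  1.6] T [ 0.27 -0.01 -0.02] g 0.383 20.1
t 9.62 rack [  1.7 -46.1  88.3] F [0.9 1.8 1.7] T [ 0.21 -0.07  0.04] g 0.38 20.1
```

```bash
for i in 1 2 3; do python3 -m jog '[[-0.05,0,0,0],[-0.05,0,0,0],[-0.05,0,0,0],[-0.05,0,0,0]]' >/dev/null;python3 st.py; done
```

```text
t 9.95 rack [  1.7 -46.6  88.3] F [-0.4 -0.1  1.7] T [ 0.22 -0.06 -0.03] g 0.384 20.1
t 10.28 rack [  1.7 -47.   88.3] F [0.5 0.8 1.9] T [ 0.25  0.01 -0.01] g 0.385 20.1
t 10.62 rack [  1.7 -47.6  88.3] F [-0.4  0.4  1.2] T [0.22 0.   0.03] g 0.383 20.2
```

```bash
for i in 1 2 3 4; do python3 -m jog '[[-0.05,0,0,0],[-0.05,0,0,0],[-0.05,0,0,0],[-0.05,0,0,0]]' >/dev/null;python3 st.py; done
```

```text
t 10.95 rack [  1.7 -48.   88.3] F [ 0.3 -0.1  2.4] T [0.22 0.02 0.03] g 0.381 20.2
t 11.28 rack [  1.7 -48.6  88.3] F [0.3 0.2 2.5] T [ 0.26 -0.02  0.04] g 0.377 20.2
t 11.62 rack [  1.7 -49.1  88.3] F [-0.6  1.   2. ] T [0.29 0.02 0.04] g 0.382 20.2
t 11.95 rack [  1.7 -49.5  88.3] F [-0.1  1.   2.4] T [0.33 0.02 0.01] g 0.384 20.2
```

```bash
python3 -m jog '[[0,0,0,0],[0,0,0,0],[0,0,0,0],[0,0,0,0],[0,0,-0.5,0],[0,0,-2,0],[0,0,-4.5,0],[2,-1,-5,0],[5,-3,-5,0],[8,-6,-5,0],[11,-8.5,-5,0],[14,-11,-5,0],[16.5,-13,-5,0],[18,-14,-5,0],[18,-14,-5,0],[18,-14,-5,0]]' -0.4 20; python3 st.py -139 132 82
python3 - <<'E'
from h import *
for n in ('top','scene'):
    c,P=cam(n); np.savez(n+'1.npz',P=P,im=c['pixels'])
    if n=='top': save('t2',cv2.resize(c['pixels'][140:290,150:310],None,fx=4,fy=4,interpolation=cv2.INTER_CUBIC))
    else: save('s2',cv2.resize(c['pixels'][130:260,180:320],None,fx=4,fy=4,interpolation=cv2.INTER_CUBIC))
    for o in caps(P,c['pixels']): print(n,o[:3],rk(o[2])-([1,2,0] if n=='top' else [-1,-2,0]))
E
```

```text
t: 13.28
eef_pos: [0.4585, 0.2024, 0.1387]
tool_rot: [-0.0, 0.69, 0.724, 0.0]
contact_force: [-0.7, -0.7, 0.2]
gripper_width: 0.7
grasp_force: 0.0
t 13.28 rack [-138.6  131.5  138.7] F [-0.7 -0.7  0.2] T [-0.02 -0.06  0.02] g 0.7 0.0
go ([0.05, -0.04, 5.67], np.float64(0.003))
top (100, [273, 191, 11, 12], [0.6066, -0.0104, 0.1046]) [ -1.5 -90.  104.6]
top (98, [229, 193, 11, 12], [0.6011, 0.1155, 0.1041]) [ -1.1  36.  104.1]
top (98, [257, 192, 11, 12], [0.6042, 0.0356, 0.104]) [ -1.7 -43.9 104. ]
top (96, [212, 194, 11, 11], [0.5995, 0.1617, 0.1044]) [ -0.6  82.3 104.4]
top (194, [275, 227, 16, 16], [0.5025, -0.0227, 0.1007]) [-106.   -97.5  100.7]
scene (180, [236, 164, 18, 18], [0.6006, 0.1332, 0.1017]) [  1.2  57.8 101.7]
scene (95, [187, 170, 12, 10], [0.4584, 0.2008, 0.0991]) [-137.8  131.8   99.1]
scene (205, [257, 184, 20, 20], [0.6051, 0.0053, 0.1016]) [ -0.2 -70.2 101.6]
scene (261, [230, 207, 16, 21], [0.4994, -0.0263, 0.0987]) [-107.3  -96.9   98.7]
```

View pics/t2.png

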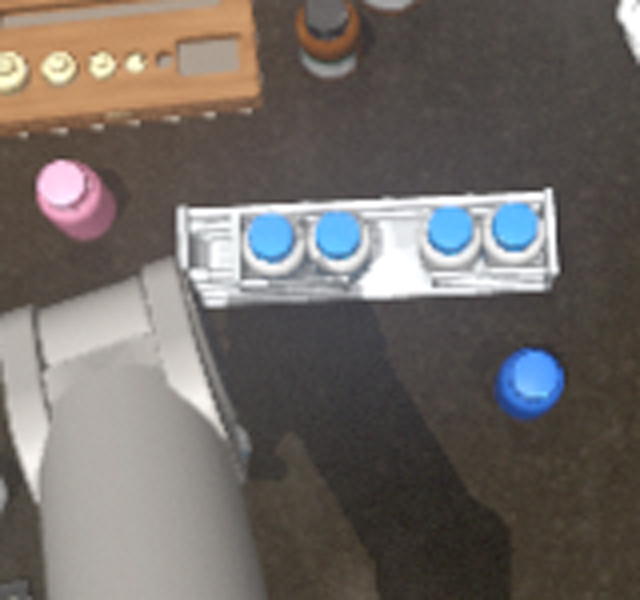

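View pics/s2.png

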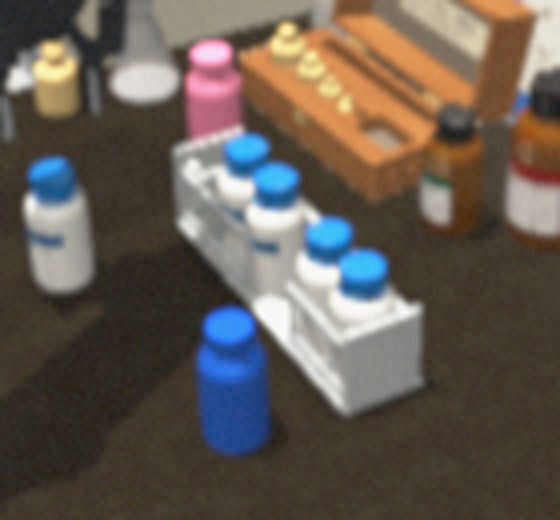

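The top view shows both pairs closed up: left caps at (271,238) and (338,236), right at (452,230) and (515,226). About 1–2 mm of slack may remain at each end. With shut fingers in the gap I push low on the bodies, which gives a sure contact.

```bash
python3 -m jog '[[-2,2,0,0],[-4.5,4.6,0,0],[-7,7.2,0,0],[-9.5,9.8,0,0],[-12,12.3,0,0],[-13.2,13.5,0,0],[-13.6,13.9,0,0],[-13.6,13.9,0,0],[-13.6,13.9,0,0]]' 1 20 >/dev/null; python3 st.py 0.5 -4 50
```

```text
t 14.13 rack [  0.2  -5.9 137.9] F [0.1 1.  0.4] T [-0.   -0.    0.03] g -0.005 0.0
go ([0.19, 0.04, 8.79], np.float64(-0.001))
```

```bash
python3 -m jog '[[0.2,0,1,0],[0.2,0,2.5,0],[0.2,0,4,0],[0.2,0,5.5,0],[0.2,0,7,0],[0.2,0,8.3,0],[0.2,0,8.8,0],[0.2,0,8.8,0],[0.2,0,8.8,0]]'  >/dev/null; python3 st.py; for i in 1 2 3 4 5 6; do python3 -m jog '[[-0.07,0,0,0],[-0.15,0,0,0],[-0.15,0,0,0]]'>/dev/null; python3 st.py; done
```

```text
t 14.88 rack [ 0.6 -3.1 50.3] F [0.1 0.1 1.5] T [ 0.01 -0.02 -0.02] g -0.003 0.0
t 15.13 rack [ 1.2 -5.3 51.1] F [ 0.   0.5 -0.5] T [-0.02 -0.01 -0.02] g 0.003 0.0
t 15.38 rack [ 0.8 -6.8 50.5] F [ 0.6 -0.4 -0.1] T [-0.03 -0.02  0.01] g 0.001 0.0
t 15.63 rack [ 0.7 -8.3 50.3] F [-0.1 -0.3  0.4] T [ 0.05 -0.02  0.07] g 0.005 0.0
t 15.88 rack [ 0.7 -9.8 50.3] F [-1.2  0.1 -0.1] T [0.01 0.01 0.01] g -0.0 0.0
t 16.13 rack [  0.7 -11.2  50.3] F [-0.2 -0.5 -0.8] T [0.06 0.05 0.03] g 0.001 0.1
t 16.38 rack [  0.8 -12.6  50.3] F [-0.   0.5 -1. ] T [ 0.12 -0.03  0.02] g 0.005 0.2
```

```bash
for i in 1 2 3 ; do python3 -m jog '[[-0.08,0,0,0],[-0.08,0,0,0],[-0.08,0,0,0]]'>/dev/null; python3 st.py; done
```

```text
t 16.63 rack [  0.8 -12.8  50.3] F [0.3 1.  0.2] T [ 0.44 -0.06 -0.02] g -0.0 1.0
t 16.88 rack [  0.9 -13.1  50.4] F [0.1 3.9 0.4] T [ 1.07 -0.04  0.02] g -0.0 2.5
t 17.13 rack [  1.  -13.2  50.4] F [0.1 6.5 0.7] T [ 1.44 -0.11 -0.02] g -0.005 3.2
```

```bash
python3 -m jog '[[0.4,0,0,0],[0.9,0,0,0],[1.4,0,0,0],[1.6,0,0,0],[1.6,0,0,0]]'>/dev/null; python3 st.py; for i in 1 2 3 ; do python3 -m jog '[[0.07,0,0,0],[0.14,0,0,0],[0.14,0,0,0]]'>/dev/null; python3 st.py; done
```

```text
t 17.55 rack [ 0.5  1.6 50.1] F [ 0.1  1.1 -0.7] T [0.   0.03 0.  ] g -0.001 0.0
t 17.8 rack [ 0.7  2.3 50.3] F [-0.  -0.7  1. ] T [-0.    0.04  0.04] g -0.001 0.1
t 18.05 rack [ 0.7  3.9 50.3] F [0.5 0.4 0.4] T [-0.03 -0.03 -0.02] g 0.0 0.2
t 18.3 rack [ 0.7  5.4 50.3] F [ 0.2 -0.4  0.6] T [-0.13 -0.01  0.02] g -0.004 0.3
```

```bash
for i in 1 2 3 ; do python3 -m jog '[[0.05,0,0,0],[0.1,0,0,0],[0.1,0,0,0]]'>/dev/null; python3 st.py; done
```

```text
t 18.55 rack [ 0.8  5.9 50.4] F [ 0.5 -1.9  0.7] T [-0.35 -0.06  0.02] g -0.003 0.9
t 18.8 rack [ 0.8  7.1 50.4] F [ 1.3 -2.8  0.7] T [-0.54 -0.1  -0.01] g 0.002 1.2
t 19.05 rack [ 0.8  8.2 50.4] F [ 0.9 -3.2  1.1] T [-0.6  -0.04  0.01] g 0.004 1.4
```

Both ends are now felt: the right pair is hard on the cheek (6.5 N) and the left pair is on the sprung plate. I lift out and go for the new bottle.

```bash
python3 -m jog '[[-0.6,0,0,0],[-1.2,0,0,0],[-1.2,0,-1,0],[-1.2,0,-3.5,0],[-1.2,0,-6.5,0],[-1.2,0,-9,0],[0,-2,-9.2,0],[2,-4.2,-9.2,0],[4.5,-6.8,-9.2,0],[7,-9.4,-9.2,0],[9.5,-12,-9.2,0],[11.5,-13.4,-9.2,0],[12.4,-13.95,-9.2,0],[12.4,-13.95,-9.2,0],[12.4,-13.95,-9.2,0],[12.4,-13.95,-9.2,0]]' >/dev/null; python3 st.py -139.2 132.2 84
python3 - <<'E'
from h import *
c,P=cam('top')
for o in caps(P,c['pixels']): print(o[0],rk(o[2])-[1,2,0])
E
```

```text
t 20.38 rack [-137.5  130.9  142.7] F [-0.4 -0.6 -0.4] T [ 0.02 -0.05  0.07] g 0.002 0.0
go ([0.13, -0.18, 5.87], np.float64(-0.002))
100 [ -2.3 -91.7 104.7]
101 [ -2.5  36.6 104.6]
100 [ -1.5 -45.9 104.3]
98 [ -0.6  82.5 105.3]
192 [-106.4  -97.6  101.5]
```

```bash
python3 -m jog '[[0.1,-0.17,0,0],[0.1,-0.17,0,0],[0.1,-0.17,0,0],[0.1,-0.17,0.5,0],[0.1,-0.17,2,0],[0.1,-0.17,4,0],[0.1,-0.17,5.5,0],[0.1,-0.17,5.8,0],[0.1,-0.17,5.8,0],[0.1,-0.17,5.8,0]]' -0.4 20 >/dev/null; python3 st.py -139.2 132.2 84;  python3 -m jog '[[0,0,0,0],[0,0,0,0],[0,0,0,0],[0,0,0,0],[0,0,0,0],[0,0,0,0]]' 1 40 >/dev/null;python3 st.py
```

```text
t 21.27 rack [-140.2  133.2   84.6] F [-0.1  0.1 -0.1] T [ 0.04  0.02 -0.01] g 0.702 0.0
go ([-0.1, 0.1, 0.06], np.float64(-0.0))
t 21.77 rack [-139.7  133.6   85.3] F [-0.3 -0.6  6.1] T [-0.13  0.24 -0.01] g 0.37 39.3
```

```bash
python3 -m jog '[[0,0,-0.5,0],[0,0,-1.5,0],[-1,0.3,-2,0],[-3,1,-2,0],[-5.5,2,-2,0],[-8,3.2,-2,0],[-10.5,4.4,-2,0],[-12.3,5.2,-2,0],[-13.1,5.5,-2,0],[-13.2,5.5,-2,0],[-13.2,5.5,-2,0],[-13.2,5.5,-2,0],[-13.2,5.5,-2,0]]' >/dev/null; python3 st.py -85 2 90.5
python3 - <<'E'
from h import *
c,P=cam('scene'); save('s3',cv2.resize(c['pixels'][120:270,170:330],None,fx=4,fy=4,interpolation=cv2.INTER_CUBIC))
c,P=cam('top')
for o in caps(P,c['pixels']): print(o[0],rk(o[2])-[1,2,0])
E
```

```text
t 22.85 rack [-86.1   2.9 104.2] F [ 0.9  0.5 -1.1] T [-0.04  0.01 -0.03] g 0.37 39.9
go ([-0.09, 0.11, 1.37], np.float64(0.002))
96 [ -1.7 -90.7 104.2]
88 [ -0.4  84.5 104.2]
193 [-107.6  -97.2  101.5]
```

View pics/s3.png

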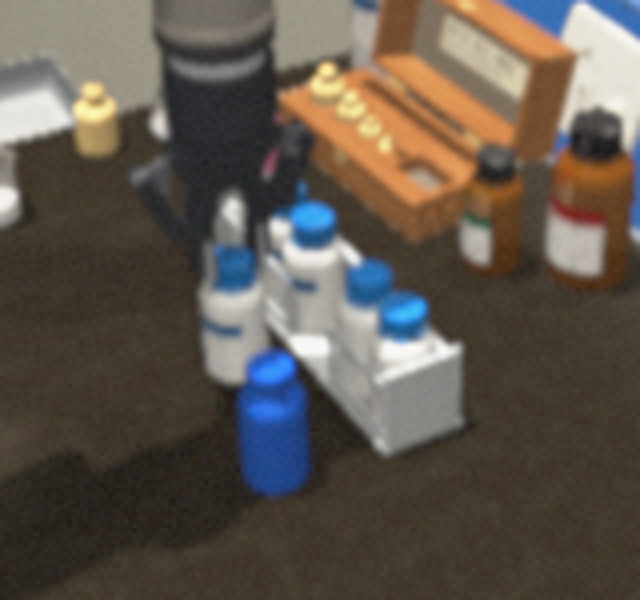

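The bottle hangs upright at about (235,315), in front of the gate. I lower it to just above floor-plate height and advance.

```bash
python3 -m jog '[[-0.09,0.3,0.5,0],[-0.09,0.5,1.4,0],[-0.09,1.5,1.4,0],[-0.09,3,1.4,0],[-0.09,4.2,1.4,0],[-0.09,4.8,1.4,0],[-0.09,4.9,1.4,0],[-0.09,4.9,1.4,0],[-0.09,4.9,1.4,0]]' >/dev/null; python3 st.py 2 2 90;  python3 -m jog '[[0,0.3,0,0],[0,0.6,0,0],[0,0.8,0,0],[0,0.8,0,0],[0,0.8,0,0]]' >/dev/null;python3 st.py 2 2 90
```

```text
t 23.7 rack [-37.2   0.2  89.9] F [ 1.  -0.4 -1.1] T [ 0.02  0.04 -0.06] g 0.374 39.9
go ([0.18, 3.92, -0.01], np.float64(-0.0))
t 24.12 rack [-28.4   0.4  90.3] F [ 0.4 -0.3 -1. ] T [0.   0.02 0.01] g 0.372 39.9
go ([0.16, 3.04, 0.03], np.float64(-0.0))
```

```bash
for i in 1 2; do python3 -m jog '[[0.07,0.2,0,0],[0.07,0.4,0,0],[0.07,0.5,0,0],[0.07,0.5,0,0]]' >/dev/null;python3 st.py; done; python3 -m jog '[[0,0.2,0,0],[0,0.4,0,0],[0,0.5,0,0],[0,0.5,0,0]]' >/dev/null;python3 st.py
```

```text
t 24.45 rack [-23.3   0.9  90.3] F [-0.3 -1.1 -0.9] T [-0.1   0.02 -0.05] g 0.375 39.9
t 24.78 rack [-19.5   0.9  89.9] F [-3.8 -2.2  1.3] T [-0.78  0.98  0.02] g 0.371 40.1
t 25.12 rack [-13.7   1.2  90.1] F [-2.5 -4.4 -1.7] T [-0.89  0.63  0.09] g 0.372 40.0
```

```bash
for i in 1 2 3; do python3 -m jog '[[0,0.15,0,0],[0,0.3,0,0],[0,0.4,0,0],[0,0.4,0,0]]' >/dev/null;python3 st.py; done
```

```text
t 25.45 rack [-9.6  1.4 90.2] F [-3.1 -3.7 -0.9] T [-0.97  0.73  0.07] g 0.369 40.0
t 25.78 rack [-5.5  1.4 90.2] F [-3.3 -3.9 -0.7] T [-1.01  0.71  0.08] g 0.373 40.0
t 26.12 rack [-0.4  1.9 90.6] F [-1.  -3.7 -1.7] T [-0.83  0.11 -0.01] g 0.377 40.0
```

```bash
for i in 1 2 3; do python3 -m jog '[[0,0.07,0,0],[0,0.1,0,0],[0,0.1,0,0],[0,0.1,0,0]]' >/dev/null;python3 st.py; done
```

```text
t 26.45 rack [-0.1  1.9 90.4] F [ 0.2 -3.7 -1.1] T [-0.74  0.06  0.  ] g 0.373 40.0
t 26.78 rack [ 0.6  1.8 90.3] F [-0.1 -2.9 -0.6] T [-0.8   0.16  0.03] g 0.37 40.0
t 27.12 rack [ 1.4  1.8 90.2] F [-0.8 -3.3 -1.4] T [-0.81  0.32  0.02] g 0.375 40.0
```

```bash
python3 -m jog '[[0,0,0.1,0],[0,0,0.2,0],[0,0,0.2,0],[0,0,0.2,0]]' >/dev/null;python3 st.py; for i in 1 2 ; do python3 -m jog '[[0,0.05,0,0],[0,0.05,0,0],[0,0.05,0,0]]' >/dev/null;python3 st.py; done
```

```text
t 27.45 rack [ 1.8  1.6 88.7] F [-1.8 -3.8  4.3] T [-0.82  0.58  0.02] g 0.37 40.4
t 27.7 rack [ 1.9  1.6 88.6] F [-2.7 -3.5  5. ] T [-0.92  0.85  0.03] g 0.369 40.7
t 27.95 rack [ 2.   1.6 88.6] F [-4.9 -3.7  6.4] T [-0.91  1.19  0.01] g 0.377 40.8
```

```bash
python3 -m jog '[[0,0.04,-0.07,0],[0,0.04,-0.07,0],[0,0.04,-0.07,0],[0,0.04,-0.07,0]]' >/dev/null;python3 st.py
```

```text
t 28.28 rack [ 2.   1.7 88.7] F [-3.4 -3.3  3.7] T [-0.9   1.1   0.06] g 0.369 40.3
```

```bash
for i in 1 2; do python3 -m jog '[[0,0.04,0,0],[0,0.04,0,0],[0,0.04,0,0]]' >/dev/null;python3 st.py;done
```

```text
t 28.53 rack [ 2.2  1.7 88.6] F [-4.3 -3.9  3.9] T [-0.86  1.36  0.06] g 0.371 40.5
t 28.78 rack [ 2.2  1.7 88.6] F [-6.5 -3.7  4.7] T [-0.93  1.52  0.03] g 0.371 40.6
```

```bash
python3 -m jog '[[-0.05,0,0,0],[-0.1,0,0,0],[-0.1,0,0,0]]' >/dev/null; python3 st.py;  python3 -m jog '[[0,0,0,0],[0,0,0,0],[0,0,0,0],[0,0,0,0],[0,0,-0.5,0],[0,0,-2,0],[0,0,-4.5,0],[0,0,-7,0],[0.5,-3,-9,0],[2.5,-6,-10,0],[5.5,-9,-10,0],[9,-11,-10,0],[12,-12.5,-10,0],[15,-13,-10,0],[18,-13,-10,0],[18,-13,-10,0],[18,-13,-10,0]]' -0.4 40 >/dev/null; python3 st.py
python3 - <<'E'
from h import *
c,P=cam('scene'); a=cv2.resize(c['pixels'][130:250,200:310],(396,432),interpolation=cv2.INTER_CUBIC)
c,P=cam('top')
b=cv2.resize(c['pixels'][170:240,180:300],(400,432*0+233),interpolation=cv2.INTER_CUBIC); b=np.vstack([b,np.zeros((199,400,3),np.uint8)])
save('f',np.hstack([a,b]))
for o in caps(P,c['pixels']): print(o[0],rk(o[2])-[1,2,0])
E
```

```text
t 29.03 rack [ 2.2  1.2 88.6] F [-5.4 -3.   4. ] T [-0.72  1.51  0.04] g 0.371 40.5
t 30.45 rack [-126.5  183.   189.4] F [ 0.3  0.1 -0.4] T [-0.06 -0.06 -0.01] g 0.698 0.0
101 [ -2.8 -90.4 104.9]
97 [ -0.2  43.2 104.3]
96 [  0.6  -1.6 103.7]
96 [ -0.7 -45.5 103.7]
99 [ -0.5  89.6 104.3]
198 [-105.9  -97.7  100.2]
```

View pics/f.png

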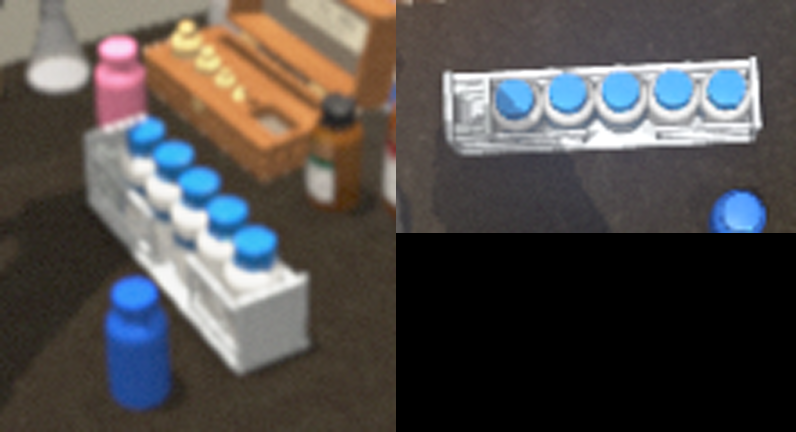

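All five caps, from (515,98) to (728,90) in the right half, stand in one tight, upright row at equal heights. The blue look-alike has not moved.

```bash
python3 -c "
from station import bot
print(bot.hand_in())"
```

```text
the job is handed in; nothing more can be done
None
```

The bottle is back in the middle of the row, pressed onto the back rail with about 6 N and released; all five stand upright and tight under the spring plate, and the job was handed in at about 30.5 s with no verdict returned.

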